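Feed a batch of blanks through the gate feeder

ROBOT

A 7-joint arm with a two-finger parallel gripper is mounted at the origin on the work surface. World frame = base frame: x ahead of the robot, y to its left, z up, the work surface at z = 0. Lengths are in m, angles in rad, forces in N, time in s.
With the tool pointing down it reaches from about 0.4 to 0.9 m from the base axis. Payload 5.5 kg.
Tool frame: the origin (TCP) lies midway between the tips of the shut fingers; the grasp point (between the pads) lies 19 mm behind it (manip.grip_depth is the distance from the TCP to the grasp point, in m); z points along the fingers, y is the line along which they close (so a half turn about z gives the same grasp; the last joint's range is limited). The gripper opens to 92 mm and grips with 3 to 60 N. Pads are 19 mm wide; open, the fingers measure 130 mm over their backs; the gripper's body (75 mm by 190 mm) begins 47 mm behind the grasp point.
Start: joints at [1.552, 0.501, -0.427, 1.55, 0.221, 1.138, -0.21], TCP at [0.181, -0.624, 0.227] pointing down, gripper open.
Joint ranges: [-2.88, 2.88], [-0.31, 2.03], [-1.54, 1.56], [0.2, 2.42], [-1.41, 4.55], [0.19, 2.02], [-2.57, 2.57]. Speed limits (rad/s): [2.57, 2.57, 3.14, 3.14, 3.14, 3.14, 3.14].

INTERFACE

Orientations are given as a unit quaternion [x, y, z, w].
In Python, from bench import manip, effector, viewer gives the robot as it stands. Calls block until the motion is done:
- manip.move_pose(position, orientation): joint-space move of the TCP to a pose.
- manip.servo_line(position, ori=None, vel=0.15): straight line of the TCP; ori=None keeps the orientation; vel is the mean speed in m/s.
- manip.movej(angles): joint-space move.
- effector.open_jaws() and effector.close(f_grip=None): open the fingers fully, or close them until they stop; f_grip is the grip in N (None keeps the last).
- manip.sleep(seconds).
- manip.solve_ik(position, orientation): joint angles nearest the present ones, or None.
- viewer.get_image(name): name is "scene" or "side" or "wrist"; returns the picture (480x640x3 uint8, red, green, blue); there is no depth.
- viewer.get_calibration(name): a dict with "vfov" (degrees; the focal length in pixels is half the picture's height over the tangent of half this angle, whatever the lens; pixels are square), "cx", "cy" (the principal point, pixels), "eye" and "attitude" of the camera in the world. Camera axes: x right, y down, z forward; pixel columns grow to the right and rows downward; lengths in m; the calibration is good to about 2 mm. The wrist camera is an equidistant fisheye: a pixel r from the principal point sees the ray r / f radians off the axis. A picture is of the moment at which its call begins: read the wrist's pose just before it. get_calibration takes no time and is no camera call; for the wrist camera it gives the pose at the moment of the call.
A pose or a line that the arm cannot do raises manip.PlanningError and nothing moves.
- manip.hand_in(): hands the job in; it is judged then, once.
Readings, each from a call of its own:
- manip.current_clock(): time.
- manip.current_q(): joint angles.
- manip.current_joint_velocities(): joint speeds.
- manip.current_tau(): joint torques, N m.
- manip.current_tool_pos(): TCP position.
- manip.current_tcp_rot(): TCP orientation.
- manip.current_force(): force on the tool from outside, world axes, zero at the start.
- manip.current_wrist_torque(): the same for the moment, N m.
- manip.current_finger_gap(): finger opening in m.
- manip.current_gripper_force(): force on a finger pad.
Only numpy, scipy, OpenCV 4.12 (cv2) and the standard library are available. Lean on these libraries where they do the work, as an engineer would, in place of code of your own. Each camera call takes 0.05 s, during which the arm holds its last target. There are 200 camera calls.

TASK

Gather every brass blank on the bench into the black scoop tray, so that the whole batch lies in it together, then tip the tray out into the hopper of the yellow feeder. Once all the blanks are in the hopper, press the red plunger down to its stop and hold it there while the gate is up and the blanks slide into the blue basket; then let the plunger spring back. Finish with all the blanks in the basket and the empty tray standing flat on its green mat, and leave the oil bottle, screwdriver, tin and gauge case where they are.

Things in the scene. Friction and masses are not known exactly. Their poses are not given: they have to be found in the camera images.
- feeder: Yellow bench parts feeder, fixed, slightly turned. Origin on the bench under the middle of its hopper; x across, y along it towards the blue basket, z up. At y = -140 mm a yellow block, 80 x 70 x 115 mm high, carries the plunger; then the open hopper (y -90 to +75), a gate at y = +78 between two 200 mm high posts, and the basket (y +105 to +280). Near (-x) hopper side 225 mm high.
- hopper_mouth (a point): Centre of the hopper's open mouth, 195 mm above the bench. Inside 135 mm (feeder x) by 165 mm (feeder y), walls 10 mm; far side and -y end 195 mm high, near side 225 mm. Its slippery floor slopes 27 degrees down towards feeder +y (162 mm above the bench at y = -90, 78 mm at y = +75), where the gate shuts it.
- basket_in (a point): Centre of the flat part of the blue basket's floor, 5 mm above the bench. The open-topped basket is 142 mm (feeder x) by 175 mm (feeder y) inside; behind the gate a 45 degree ramp drops 55 mm to its flat floor, 130 mm long. Side walls 110 mm high, end wall 125 mm.
- plunger (a joint): Travel of the spring plunger in m: 0 up, 0.030 at its bottom stop. It moves straight down, needs about 9 N to start and 18 to 22 N at the stop, and springs back when released. It drives the steel gate: fully down lifts the gate 120 mm and opens the low end of the hopper; released, the gate drops shut.
- plunger_top (a point): Centre of the top face of the plunger's red mushroom head, 44 mm across; 178 mm above the bench when up, 148 mm when fully down.
- tray: Black slippery scoop tray, loose, 280 g. Origin under its floor; handle at +x, open pouring lip at -x, z up. Floor 4 mm thick, inside x -70 to +80, y -52 to +52 mm; at -x it continues as a lip rising 20 degrees to x = -109, 18 mm high. Side and rear walls (rear at x = +82) 32 mm high; outside width 115 mm.
- tray_handle (a point): Grip point of the tray's orange upright handle, 85 mm above the tray's underside. The handle is a flat plate at tray x = +91 mm, 12 mm thick along x, 50 mm wide along y, its top 100 mm above the tray's underside. Pinch it along the tray's x axis.
- tray_lip (a point): Tip of the tray's pouring lip, middle of its width.
- mat: Green rubber mat 220 x 140 mm, 3 mm thick, fixed to the bench: the tray's place. Origin under its centre, x along its length.
- oil: Green oil bottle, 56 mm across, 150 mm high, loose. Origin under its centre. Leave alone.
- driver: Screwdriver, 200 mm long, lying loose on the bench. Leave alone.
- tin: Steel tin, 60 mm across, 50 mm high, loose. Origin under its centre. Leave alone.
- case: Grey gauge case 80 x 170 x 28 mm, loose. Origin under its centre. Leave alone.
- blank0: Brass blank, a block 64 mm long (its x axis), 30 x 30 mm in section, 80 g, with a dark band and dark bore ends. Origin at the block's centre. Three to five of the five are present.
- blank1: Brass blank, a block 64 mm long (its x axis), 30 x 30 mm in section, 80 g, with a dark band and dark bore ends. Origin at the block's centre. Three to five of the five are present.
- blank2: Brass blank, a block 64 mm long (its x axis), 30 x 30 mm in section, 80 g, with a dark band and dark bore ends. Origin at the block's centre. Three to five of the five are present.
- blank3: Brass blank, a block 64 mm long (its x axis), 30 x 30 mm in section, 80 g, with a dark band and dark bore ends. Origin at the block's centre. Three to five of the five are present.
- blank4: Brass blank, a block 64 mm long (its x axis), 30 x 30 mm in section, 80 g, with a dark band and dark bore ends. Origin at the block's centre. Three to five of the five are present.

How it is judged:
On the way, in this order (a step that is already met when the one before it is completed fails the run):
1. all the blanks lie in the tray together, the tray about level (x of blank0 in the frame of tray between -0.115 and 0.085 m and y of blank0 in the frame of tray between -0.06 and 0.06 m and z of blank0 in the frame of tray between 0 and 0.1 m and x of blank1 in the frame of tray between -0.115 and 0.085 m and y of blank1 in the frame of tray between -0.06 and 0.06 m and z of blank1 in the frame of tray between 0 and 0.1 m and x of blank2 in the frame of tray between -0.115 and 0.085 m and y of blank2 in the frame of tray between -0.06 and 0.06 m and z of blank2 in the frame of tray between 0 and 0.1 m and x of blank3 in the frame of tray between -0.115 and 0.085 m and y of blank3 in the frame of tray between -0.06 and 0.06 m and z of blank3 in the frame of tray between 0 and 0.1 m and x of blank4 in the frame of tray between -0.115 and 0.085 m and y of blank4 in the frame of tray between -0.06 and 0.06 m and z of blank4 in the frame of tray between 0 and 0.1 m and linear speed of each of blank0, blank1, blank2, blank3, blank4 below 0.03 m/s and angle between tray's own z axis and vertical below 0.15 rad), for 0.2 s.
2. the tray is being tipped with its lip over the hopper (angle between tray's own z axis and vertical above 0.2 rad and horizontal distance between tray_lip and hopper_mouth below 0.13 m and height (world z) of tray_lip above 0.12 m).
3. all the blanks are in the hopper, the gate shut (x of blank0 in the frame of feeder between -0.075 and 0.075 m and y of blank0 in the frame of feeder between -0.095 and 0.08 m and z of blank0 in the frame of feeder between 0.05 and 0.22 m and x of blank1 in the frame of feeder between -0.075 and 0.075 m and y of blank1 in the frame of feeder between -0.095 and 0.08 m and z of blank1 in the frame of feeder between 0.05 and 0.22 m and x of blank2 in the frame of feeder between -0.075 and 0.075 m and y of blank2 in the frame of feeder between -0.095 and 0.08 m and z of blank2 in the frame of feeder between 0.05 and 0.22 m and x of blank3 in the frame of feeder between -0.075 and 0.075 m and y of blank3 in the frame of feeder between -0.095 and 0.08 m and z of blank3 in the frame of feeder between 0.05 and 0.22 m and x of blank4 in the frame of feeder between -0.075 and 0.075 m and y of blank4 in the frame of feeder between -0.095 and 0.08 m and z of blank4 in the frame of feeder between 0.05 and 0.22 m and value of joint plunger below 0.006 m), for 0.2 s.
4. the plunger is down at its stop (value of joint plunger above 0.027 m), for 0.3 s.
At the end, for the whole second after the job is handed in: every present blank lies in the blue basket, the plunger is back up (within 4 mm), and the tray stands flat on its mat, its origin within 50 mm of the mat's centre and is not moving (x of blank0 in the frame of feeder between -0.075 and 0.075 m and y of blank0 in the frame of feeder between 0.09 and 0.282 m and z of blank0 in the frame of feeder between 0 and 0.12 m and x of blank1 in the frame of feeder between -0.075 and 0.075 m and y of blank1 in the frame of feeder between 0.09 and 0.282 m and z of blank1 in the frame of feeder between 0 and 0.12 m and x of blank2 in the frame of feeder between -0.075 and 0.075 m and y of blank2 in the frame of feeder between 0.09 and 0.282 m and z of blank2 in the frame of feeder between 0 and 0.12 m and x of blank3 in the frame of feeder between -0.075 and 0.075 m and y of blank3 in the frame of feeder between 0.09 and 0.282 m and z of blank3 in the frame of feeder between 0 and 0.12 m and x of blank4 in the frame of feeder between -0.075 and 0.075 m and y of blank4 in the frame of feeder between 0.09 and 0.282 m and z of blank4 in the frame of feeder between 0 and 0.12 m and value of joint plunger below 0.004 m and horizontal distance between tray and mat below 0.05 m and angle between tray's own z axis and vertical below 0.1 rad and height (world z) of tray below 0.015 m and linear speed of tray below 0.02 m/s); the robot touches nothing.
It fails at once if the oil bottle, screwdriver, tin or gauge case is moved more than 50 mm (distance of any of oil, driver, tin, case from where it was at the start of the episode above 0.05 m).
It fails at once if the oil bottle is knocked over (angle between oil's own z axis and vertical above 0.6 rad).
Of blank0, blank1, blank2, blank3, blank4 only 3 to 5 are there at a start; the rules pass over those that are not, and their reading is None.
At some moment in a run one of blank0, blank1, blank2, blank3, blank4 may be knocked a few centimetres aside while the robot is not near it.
Once in a run the grip may slacken for a moment while it holds something.
It also fails if it takes over 210 s, if anything falls off the work surface, if the arm or the gripper's body presses on something with over 40 N, if the wrist force passes 120 N, or if a joint passes its speed limit or range.

## Working session

There is one attempt and no reset: what is moved stays moved. The work goes in short steps, each a Python script; the robot and the scene stay as the last script left them, time stands still between calls to the robot, and variables do not carry over. Pictures are saved under pics/ and viewed, at most 14 in all, crops included, and the job is handed in when it is done.

```bash
ls; mkdir -p pics
python3 - <<'E'
from bench import manip, effector, viewer
import cv2
for n in ("scene","side"):
    c=viewer.get_calibration(n); print(n,c)
    cv2.imwrite(f"pics/{n}0.png",viewer.get_image(n)[:,:,::-1])
print(viewer.get_calibration("wrist"), manip.current_tool_pos(), manip.current_tcp_rot(), manip.current_clock())
E
```

```text
pics
scene {'vfov': 56.635119213717125, 'cx': 317.38571929782296, 'cy': 245.3594909871692, 'eye': array([ 1.11887239, -0.09934988,  1.02364669]), 'attitude': array([ 0.71497475,  0.63988038, -0.18214239, -0.21491476])}
side {'vfov': 57.17775682157028, 'cx': 314.0321934483922, 'cy': 235.6069004483746, 'eye': array([0.39246635, 0.61174306, 0.92190318]), 'attitude': array([-0.11599231,  0.9354685 , -0.33183034,  0.03651162])}
{'vfov': 65.70646984690485, 'cx': 321.9510592901829, 'cy': 239.22900422835417, 'eye': array([ 0.25608945, -0.60321991,  0.3842562 ]), 'attitude': array([ 0.79079632, -0.5944574 , -0.08768799,  0.11650059])} [ 0.18058251 -0.6237514   0.22579572] [ 9.90082561e-01  1.40484068e-01 -7.82538178e-05 -8.62001971e-04] 0.1
```

View pics/scene0.png

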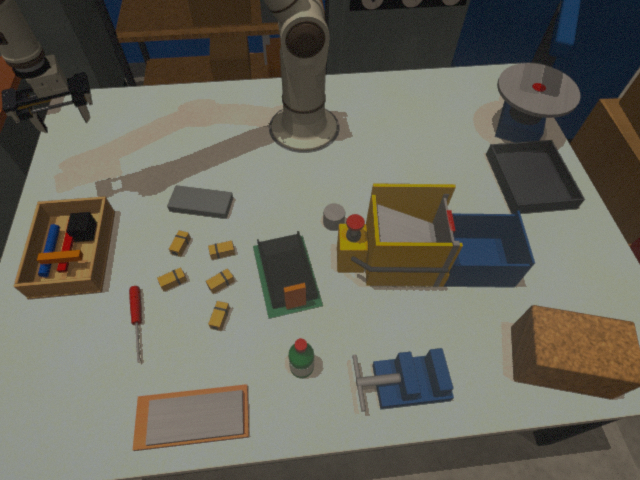

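View pics/side0.png

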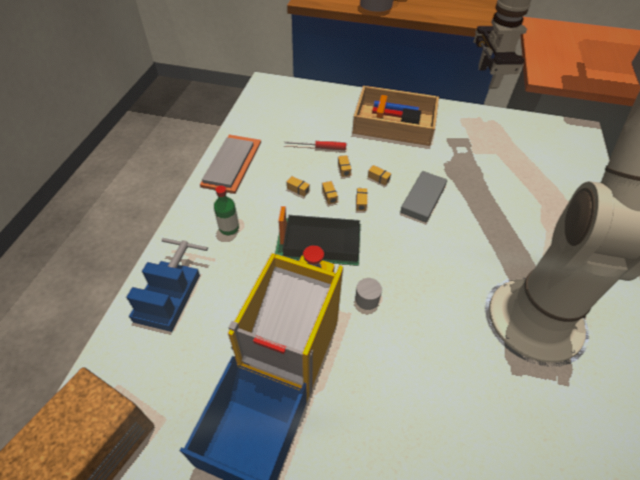

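```bash
cat > h.py <<'E'
from bench import manip, effector, viewer
import cv2, numpy as np
from scipy.spatial.transform import Rotation as R
from scipy.optimize import minimize, least_squares
def cam(n):
    c=viewer.get_calibration(n); f=240/np.tan(np.radians(c["vfov"]/2))
    return f,c["cx"],c["cy"],np.array(c["eye"]),R.from_quat(c["attitude"]).as_matrix(),n=="wrist"
def proj(P,c):
    f,cx,cy,e,A,fish=c; p=(np.atleast_2d(P)-e)@A
    if fish:
        r=np.hypot(p[:,0],p[:,1])+1e-9; s=f*np.arctan2(r,p[:,2])/r
        return np.c_[cx+s*p[:,0],cy+s*p[:,1]]
    return np.c_[cx+f*p[:,0]/p[:,2],cy+f*p[:,1]/p[:,2]]
def ray(uv,c):
    f,cx,cy,e,A,fish=c; d=np.array([(uv[0]-cx)/f,(uv[1]-cy)/f]); r=np.hypot(*d)+1e-12
    v=np.r_[d/r*np.sin(r),np.cos(r)] if fish else np.r_[d,1]
    return A@(v/np.linalg.norm(v))
def onplane(uv,c,z):
    d=ray(uv,c); return c[3]+d*(z-c[3][2])/d[2]
def tri(obs):   # [(uv,cam)...] -> point, residual px
    M=np.zeros((3,3)); b=np.zeros(3)
    for uv,c in obs:
        d=ray(uv,c); Q=np.eye(3)-np.outer(d,d); M+=Q; b+=Q@c[3]
    P=np.linalg.solve(M,b); return P,max(np.hypot(*(proj(P,c)[0]-uv)) for uv,c in obs)
def shot(n,name=None):
    c=cam(n); im=viewer.get_image(n)[:,:,::-1].copy()
    if name: cv2.imwrite(f"pics/{name}.png",im)
    return im,c
def crop(im,x0,y0,x1,y1,name):
    k=min(800/(x1-x0),600/(y1-y0))
    o=cv2.resize(im[y0:y1,x0:x1],None,fx=k,fy=k,interpolation=cv2.INTER_CUBIC)
    for u in range(-(-x0//20)*20,x1,20): cv2.putText(o,str(u),(int((u-x0)*k),10),0,.35,(0,0,255)); cv2.line(o,(int((u-x0)*k),12),(int((u-x0)*k),20),(0,0,255))
    for v in range(-(-y0//20)*20,y1,20): cv2.putText(o,str(v),(0,int((v-y0)*k)),0,.35,(0,0,255)); cv2.line(o,(24,int((v-y0)*k)),(32,int((v-y0)*k)),(0,0,255))
    cv2.imwrite(f"pics/{name}.png",o)
BOX=np.array([[x,y,z] for x in(-.032,.032) for y in(-.015,.015) for z in(-.015,.015)])
def mask(im):
    h=cv2.cvtColor(im,cv2.COLOR_BGR2HSV)
    m=cv2.inRange(h,(12,90,60),(32,255,255))
    return cv2.morphologyEx(m,cv2.MORPH_CLOSE,np.ones((5,5),np.uint8))
def fitblank(x,y,yaw0s,views,z=.015):   # views: [(mask,cam)], maximise IoU
    def cost(p):
        P=BOX@R.from_euler('z',p[2]).as_matrix().T+[p[0],p[1],z]; s=0
        for m,c in views:
            q=proj(P,c); hull=cv2.convexHull(q.astype(np.float32)); 
            a=q.min(0).astype(int)-8; b=q.max(0).astype(int)+9; a=np.maximum(a,0)
            sub=cv2.resize(m[a[1]:b[1],a[0]:b[0]],None,fx=4,fy=4,interpolation=cv2.INTER_LINEAR)>127
            g=np.zeros(sub.shape,np.uint8); cv2.fillConvexPoly(g,((hull-a+.5)*4-.5).round().astype(np.int32),1)
            s-=(sub&(g>0)).sum()/(sub|(g>0)).sum()
        return s/len(views)
    best=min((minimize(cost,[x,y,w],method='Nelder-Mead',options=dict(initial_simplex=[[x,y,w],[x+.01,y,w],[x,y+.01,w],[x,y,w+.3]],xatol=1e-4,fatol=1e-4)) for w in yaw0s),key=lambda r:r.fun)
    return best.x,-best.fun
E
python3 - <<'E'
from h import *
S=cv2.imread("pics/scene0.png");T=cv2.imread("pics/side0.png");cs,ct=cam("scene"),cam("side")
V=[(mask(S),cs),(mask(T),ct)]
for uv in [(179,243),(221,250),(172,279),(220,281),(218,315)]:
    p=onplane(uv,cs,.015); print(uv,p.round(3),proj(p,ct).round(0),*fitblank(p[0],p[1],(0,.8,1.6,2.4),V))
a=tri([((355,222),cs),((314,254),ct)]);print("plunger",a)
crop(S,150,195,350,345,"s_crop");crop(T,260,140,420,260,"t_crop");crop(S,325,175,535,295,"s_feed")
E
```

```text
(179, 243) [ 0.43  -0.379  0.015] [[379. 175.]] [ 0.4292759  -0.3792837  -0.36502925] 0.7703222970509831
(221, 250) [ 0.464 -0.267  0.015] [[361. 199.]] [ 0.46442438 -0.26560966  1.69836346] 0.8513143629599585
(172, 279) [ 0.539 -0.391  0.015] [[344. 166.]] [ 0.53892286 -0.3921508   1.89027566] 0.838492438418981
(220, 281) [ 0.558 -0.27   0.015] [[329. 192.]] [ 0.55684766 -0.26954541  2.02517534] 0.8174766093663809
(218, 315) [ 0.652 -0.274  0.015] [[298. 185.]] [ 0.65337211 -0.27338552 -0.30551113] 0.8059478370227624
plunger (array([0.52098519, 0.07080375, 0.17280348]), np.float64(0.371630244202632))
```

View pics/s_crop.png

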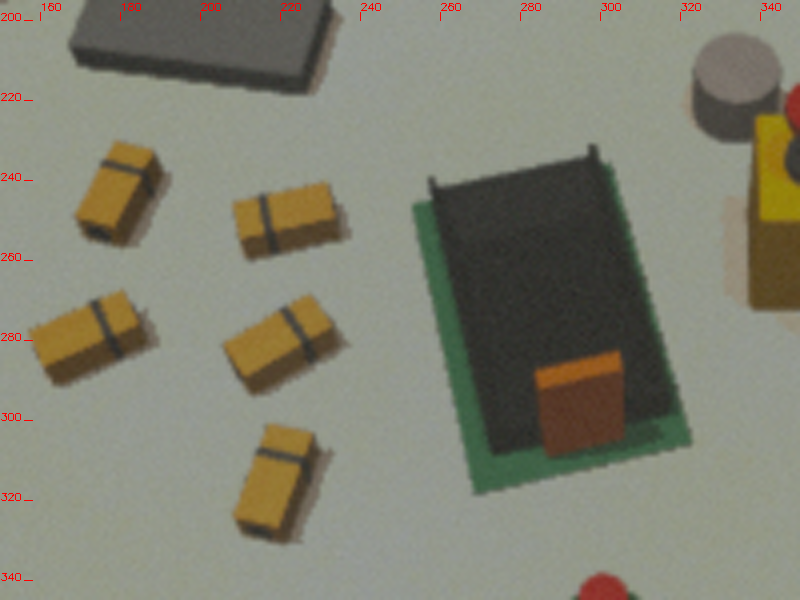

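View pics/t_crop.png

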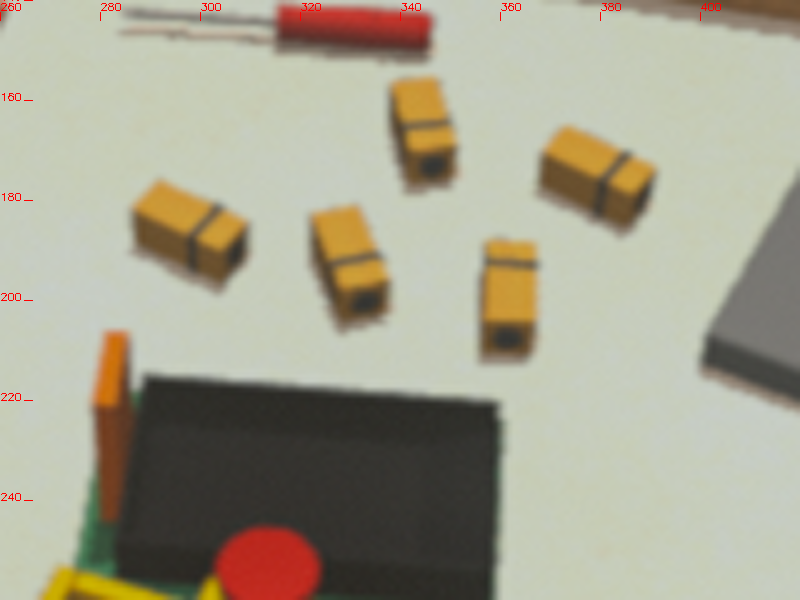

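View pics/s_feed.png

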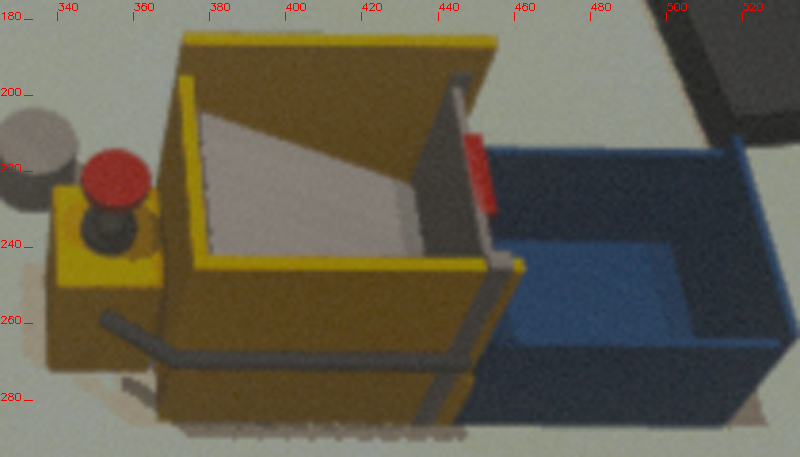

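Run:
```python
from h import *
cs,ct=cam("scene"),cam("side")
np.set_printoptions(precision=4,suppress=True)
print("plunger",tri([((355.45,222.2),cs),((313.6,253.4),ct)]))
print("handle top",tri([((294.7,287.4),cs),((282.5,213.6),ct)]))
for a,b in (((284.25,292),(305.5,287.5)),((284.2,287.5),(305,282.75))):
    A,B=onplane(a,cs,.103),onplane(b,cs,.103);d=B-A;print("handle edge",A,B,np.linalg.norm(d),np.degrees(np.arctan2(d[1],d[0])))
M=np.array([onplane(q,cs,.003) for q in ((253.25,245.75),(268.75,318.5),(323,306.25),(303,236.25))])
print("mat",M,M.mean(0)); d=M[1]-M[0];print(np.linalg.norm(d),np.linalg.norm(M[2]-M[1]),np.linalg.norm(M[3]-M[2]),np.degrees([np.arctan2(d[1],d[0]),np.arctan2(*(M[2]-M[3])[[1,0]]),np.arctan2(*(M[2]-M[1])[[1,0]])]))
print("tray rear",onplane((273,308.75),cs,.003),onplane((319.5,298.25),cs,.003),"front",onplane((258,240),cs,.035),onplane((298.25,231.75),cs,.035))
for z,a,b in ((.195,(376.2,245.3),(462.8,244.6)),(.225,(373.8,183.9),(454.9,185.))):
    A,B=onplane(a,cs,z),onplane(b,cs,z);d=B-A;print("wall",A,B,np.linalg.norm(d),np.degrees(np.arctan2(d[1],d[0])))
for n,q in (("oil",(301,345)),("tin",(334,213)),):print(n,onplane(q,cs,.15 if n=="oil" else .05))
for yaw in (80,85,90,95):print(yaw,proj([.5,0,0],cs))
```

```text
plunger (array([0.5223, 0.0711, 0.1744]), np.float64(0.636382158140421))
handle top (array([ 0.64  , -0.0841,  0.1002]), np.float64(0.36251132635372374))
handle edge [ 0.6514 -0.1085  0.103 ] [ 0.6451 -0.0588  0.103 ] 0.05012595852152746 97.21380004667473
handle edge [ 0.6399 -0.1078  0.103 ] [ 0.6327 -0.0587  0.103 ] 0.04958643410836594 98.32458699743248
mat [[ 0.4521 -0.1827  0.003 ]
 [ 0.669  -0.1528  0.003 ]
 [ 0.6507 -0.0161  0.003 ]
 [ 0.4353 -0.0453  0.003 ]] [ 0.5518 -0.0992  0.003 ]
0.2189587730100872 0.1379198813821228 0.2173674027139101 [ 7.8331  7.7265 97.6081]
tray rear [ 0.644  -0.1409  0.003 ] [ 0.6278 -0.0222  0.003 ] front [ 0.4562 -0.1669  0.035 ] [ 0.4409 -0.0583  0.035 ]
wall [0.605  0.1034 0.195 ] [0.6236 0.296  0.195 ] 0.19344644045767406 84.49547586398761
wall [0.4543 0.1223 0.225 ] [0.4772 0.3116 0.225 ] 0.19070837124820922 83.1132098917378
oil [ 0.7989 -0.0832  0.15  ]
tin [0.3997 0.0437 0.05  ]
80 [[322.1126 255.2201]]
85 [[322.1126 255.2201]]
90 [[322.1126 255.2201]]
95 [[322.1126 255.2201]]
```

```bash
cat >> h.py <<'E'
def down(a):
    y=np.array([np.cos(a),np.sin(a),0]); z=np.array([0,0,-1.]); return R.from_matrix(np.c_[np.cross(y,z),y,z]).as_quat()
def best(p,a):   # closing direction a or a+pi, whichever is nearer in joints
    q0=manip.current_q(); c=[]
    for k in (0,np.pi):
        q=manip.solve_ik(list(p),down(a+k))
        if q is not None: c.append((np.abs(np.array(q)-q0).max(),k))
    return down(a+min(c)[1])
def look(z=.015):
    im,c=shot("wrist"); m=mask(im); n,_,st,ce=cv2.connectedComponentsWithStats(m); out=[]
    for i in range(1,n):
        if st[i,4]<150: continue
        p=onplane(ce[i],c,z); out.append((p[0],p[1]))
    return im,m,c,out
def pick(x,y,off=(0,0)):
    manip.move_pose([x,y,.22],best([x,y,.22],0)); 
    im,m,c,o=look(); o=min(o,key=lambda p:np.hypot(p[0]-x,p[1]-y))
    f,s=fitblank(*o,(0,.8,1.6,2.4),[(m,c)]); print("fit",f.round(4),round(s,3),flush=True)
    if s<.7: cv2.imwrite("pics/badfit.png",im); raise SystemExit("bad fit")
    p=[f[0]+off[0],f[1]+off[1]]; q=best([*p,.08],f[2]+np.pi/2)
    manip.move_pose([*p,.1],q); manip.servo_line([*p,.010],vel=.12)
    effector.close(25); manip.servo_line([*p,.15],vel=.2)
    g=manip.current_finger_gap(); print("gap",round(g,4),"t",manip.current_clock(),flush=True); return .025<g<.036
TY=np.radians(7.7); TO=np.array([.552,-.0955])
def tw(x,y): return TO+[x*np.cos(TY)-y*np.sin(TY),x*np.sin(TY)+y*np.cos(TY)]
def place(tx,ty):
    p=tw(tx,ty); q=best([*p,.15],TY+np.pi/2)
    manip.move_pose([*p,.15],q); manip.servo_line([*p,.040],vel=.12)
    print("gap before release",round(manip.current_finger_gap(),4)); effector.open_jaws(); manip.servo_line([*p,.15],vel=.25)
E
python3 - <<'E'
from h import *
im,c=shot("wrist","w0")
if pick(.653,-.273): place(.042,-.034)
print(manip.current_clock()); shot("scene","s1")
E
```

```text
fit [ 0.6532 -0.2732  2.7979] 0.875
gap 0.0298 t 6.0333
gap before release 0.0297
9.4667
```

Run:
```python
from h import *
for b,t,o in (((.429,-.379),(.042,.034),(0,0)),((.539,-.392),(.042,0),(0,0)),((.464,-.266),(-.030,-.03),(-.004,0)),((.557,-.27),(-.03,.03),(0,0))):
    if pick(*b,o): place(*t)
    else: print("FAILED",b); break
print(manip.current_clock(),manip.current_tool_pos())
manip.move_pose([.5,-.3,.3],best([.5,-.3,.3],0))
S,_=shot("scene","s2"); shot("side","t2"); crop(S,140,190,350,340,"s2c")
```

```text
fit [ 0.4307 -0.3791 -0.3813] 0.876
gap 0.0297 t 14.3917
gap before release 0.03
fit [ 0.5398 -0.3933  1.9726] 0.864
gap 0.0299 t 23.1333
gap before release 0.0298
fit [ 0.4642 -0.2677  1.7361] 0.874
gap 0.0299 t 31.4083
gap before release 0.0299
fit [ 0.5578 -0.2713 -1.0501] 0.894
gap 0.0298 t 39.5917
gap before release 0.0301
43.175 [ 0.518207   -0.07020109  0.15020208]
```

View pics/s2c.png

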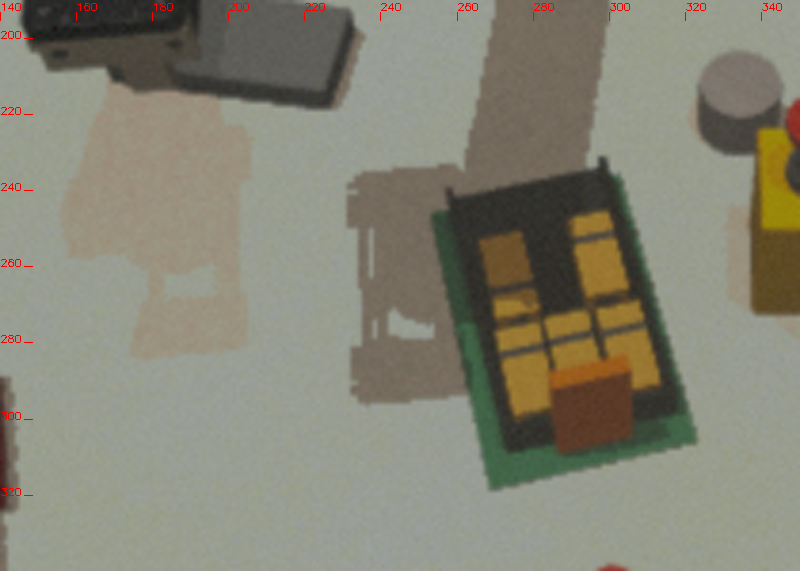

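```bash
cat >> h.py <<'E'
FY=np.radians(-6.2); FX=np.array([np.cos(FY),np.sin(FY)]); FYd=np.array([-FX[1],FX[0]]); FO=np.array([.5374,.2103])
HT=np.array([.091,0,.060])
def tcp(o,yaw,th,k,ref="o"):   # tray origin (or lip) position, yaw, tilt (lip down) -> TCP pose
    Rt=R.from_euler('z',yaw)*R.from_euler('y',-th)
    r=HT-(np.array([-.109,0,.018]) if ref=="lip" else 0)
    return np.array(o)+Rt.apply(r), (Rt*R.from_matrix(np.array([[0,k,0],[k,0,0],[0,0,-1.]]))).as_quat()
def lip(fx,fy,z): return [*(FO+fx*FX+fy*FYd),z]
E
python3 - <<'E'
from h import *
for k in (1,-1):
    n=[]
    for a in [tcp([.550,-.0962,.003],TY,0,k),tcp([.55,-.0962,.27],TY,0,k)]+[tcp(lip(.02,-.012,.27),FY,0,k,"lip")]+[tcp(lip(.02,-.012,.22),FY,np.radians(t),k,"lip") for t in range(0,61,10)]:
        q=manip.solve_ik(*a); n.append(None if q is None else [round(q[i],2) for i in (4,5,6)])
    print(k,n)
E
```

```text
1 [[np.float64(0.72), np.float64(1.0), np.float64(-0.31)], [np.float64(0.51), np.float64(1.43), np.float64(-0.15)], [np.float64(0.62), np.float64(1.54), np.float64(-0.7)], [np.float64(0.63), np.float64(1.46), np.float64(-0.71)], [np.float64(0.66), np.float64(1.28), np.float64(-0.79)], [np.float64(0.72), np.float64(1.11), np.float64(-0.89)], [np.float64(0.97), np.float64(1.05), np.float64(-1.12)], [np.float64(0.79), np.float64(0.72), np.float64(-1.12)], [np.float64(1.05), np.float64(0.62), np.float64(-1.44)], [np.float64(1.19), np.float64(0.37), np.float64(-1.72)]]
-1 [[np.float64(-1.0), np.float64(1.12), np.float64(-2.18)], [np.float64(-0.72), np.float64(1.5), np.float64(-2.36)], [np.float64(1.04), np.float64(1.74), np.float64(2.28)], [np.float64(1.06), np.float64(1.67), np.float64(2.25)], [np.float64(1.09), np.float64(1.53), np.float64(2.16)], [np.float64(1.13), np.float64(1.38), np.float64(2.05)], [np.float64(1.17), np.float64(1.22), np.float64(1.93)], [np.float64(1.23), np.float64(1.05), np.float64(1.78)], [np.float64(1.15), np.float64(0.7), np.float64(1.65)], [np.float64(1.43), np.float64(0.65), np.float64(1.29)]]
```

k=1 works throughout. Grip the handle and lift a little to check.

Run:
```python
from h import *
p,q=tcp([.550,-.0962,.003],TY,0,1); print(p)
manip.move_pose([p[0],p[1],.19],q); manip.servo_line(p,vel=.1); effector.close(60); print(manip.current_finger_gap(),manip.current_force())
manip.servo_line(p+[0,0,.04],vel=.08); print(manip.current_finger_gap(),manip.current_gripper_force(),manip.current_force(),manip.current_wrist_torque(),manip.current_clock())
T,_=shot("side","t3"); crop(T,260,150,440,285,"t3c")
```

```text
[ 0.64017947 -0.08400726  0.063     ]
0.011591768723098117 [ 0.53482086 -0.38745936 -0.57348484]
0.012004421219929598 59.94798123836517 [ 0.67681963  0.47934488 -6.65424167] [ 0.0533295  -0.55721544 -0.0260128 ] 48.7083
```

View pics/t3c.png

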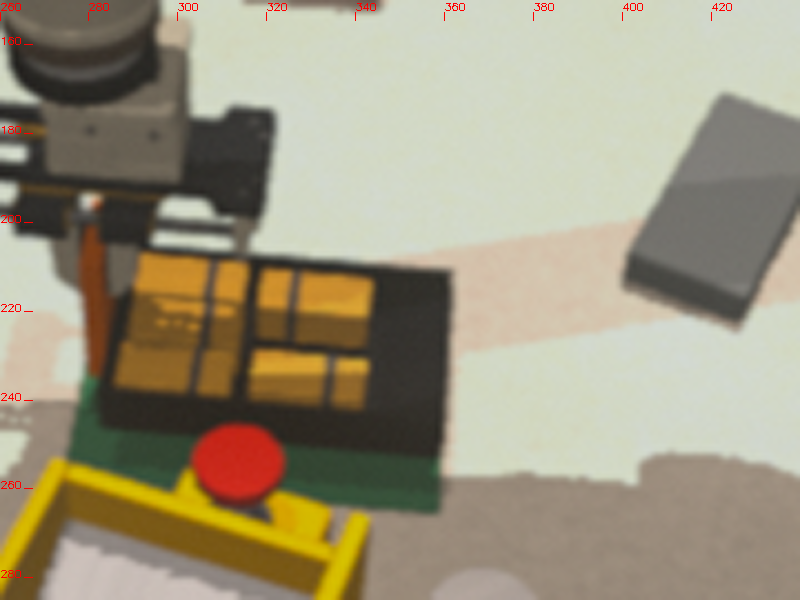

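Run:
```python
from h import *
p,q=tcp([.550,-.0962,.265],TY,0,1); manip.servo_line(p,vel=.15)
p,q=tcp(lip(.02,-.012,.283),FY,0,1,"lip"); manip.servo_line(p,q,vel=.12)
print(manip.current_finger_gap(),manip.current_force(),manip.current_wrist_torque(),manip.current_clock())
p,q=tcp(lip(.02,-.012,.235),FY,0,1,"lip"); manip.servo_line(p,q,vel=.1)
T,a=shot("side","t4");S,b=shot("scene","s4"); o=np.hstack([S[100:400,280:620],T[100:400,200:540]]); cv2.imwrite("pics/st4.png",o)
```

```text
0.01165712759600166 [ 0.11231127  0.24536353 -6.67840103] [-0.09789145 -0.58056522  0.02738893] 52.9
```

View pics/st4.png

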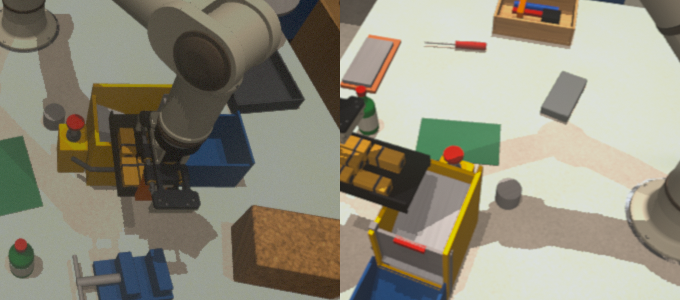

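Run:
```python
from h import *
for t in (8,14,18,21,24,27,30,33,36,39,42,45,48,51,54):
    z=np.interp(t,[0,24,45],[.235,.215,.207]); p,q=tcp(lip(.02,-.012,z),FY,np.radians(t),1,"lip")
    d=np.linalg.norm(p-manip.current_tool_pos()); manip.servo_line(p,q,vel=d/(.8 if t<20 else .5))
    print(t,round(manip.current_clock(),1),np.round(manip.current_force(),1),round(manip.current_finger_gap(),4),flush=True)
    if t in(30,36,54): shot("side",f"t_{t}")
manip.sleep(.5); print(manip.current_force()); T,a=shot("side","t5");S,b=shot("scene","s5"); o=np.hstack([S[100:400,280:620],T[100:400,200:540]]); cv2.imwrite("pics/st5.png",o)
```

```text
8 54.6 [-0.9 -0.2 -6.8] 0.0116
14 55.5 [ 0.4 -0.  -6.7] 0.0115
18 56.5 [-0.3 -1.3 -6.6] 0.0117
21 57.1 [-0.1  0.1 -6.8] 0.0114
24 57.8 [ 0.4 -0.2 -6.7] 0.0119
27 58.5 [ 0.1  0.3 -5.2] 0.012
30 59.1 [ 0.1 -0.9 -4.5] 0.0114
33 59.8 [ 1.2  0.2 -4.1] 0.0115
36 60.5 [-0.8  0.3 -1.3] 0.0114
39 61.2 [ 0.1 -0.1 -2.9] 0.0118
42 61.8 [-0.5 -0.7 -2.3] 0.0116
45 62.5 [-0.1 -0.5 -2.1] 0.0116
48 63.1 [ 0.6 -0.4 -2.4] 0.0114
51 63.8 [-0.1  0.3 -2. ] 0.0121
54 64.4 [ 0.2 -0.  -1.6] 0.0116
[ 0.47545193 -0.0607076  -3.63620643]
```

View pics/st5.png

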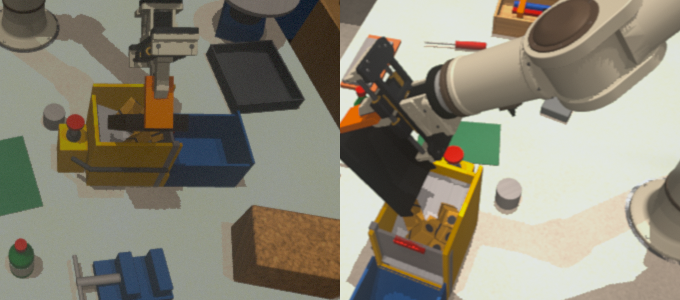

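Run:
```python
from h import *
p,q=tcp(lip(.035,-.012,.25),FY,np.radians(54),1,"lip"); manip.servo_line(p,q,vel=.06); manip.sleep(.5)
print(np.mean([manip.current_force() for _ in range(5)],0),manip.current_clock(),manip.current_wrist_torque())
T,a=shot("side","t6");S,b=shot("scene","s6");crop(np.hstack([S[160:300,360:500],T[200:340,200:340]]),0,0,280,140,"st6")
```

```text
[-0.34643764  0.81832811 -2.46694742] 66.5 [0.10467652 1.32816605 0.00505764]
```

View pics/st6.png

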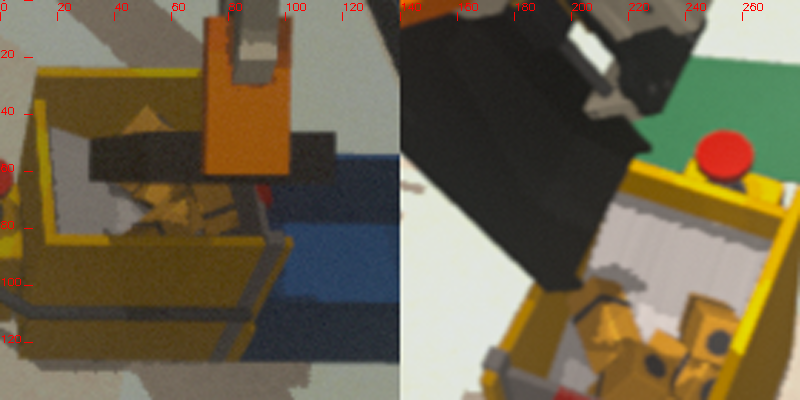

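Run:
```python
from h import *
p,q=tcp(lip(.045,-.012,.30),FY,np.radians(54),1,"lip"); manip.servo_line(p,q,vel=.08)
p,q=tcp(lip(.045,-.012,.30),FY,0,1,"lip"); manip.servo_line(p,q,vel=.12)
print(manip.current_force(),manip.current_wrist_torque(),manip.current_finger_gap())
p,q=tcp([.552,-.098,.28],TY,0,1); manip.servo_line(p,q,vel=.15)
p,q=tcp([.552,-.098,.06],TY,0,1); manip.servo_line(p,q,vel=.15)
print(manip.current_force(),manip.current_wrist_torque(),manip.current_finger_gap(),manip.current_clock())
T,a=shot("side","t7");S,b=shot("scene","s7");o=np.hstack([S[170:320,220:480],T[180:390,200:500][:150]]);o=np.vstack([S[160:300,240:480],T[190:390,220:460]]);crop(o,0,0,240,340,"st7")
```

```text
[-1.13596516  0.27011426 -1.97511597] [ 0.00912579 -0.29684902  0.02003492] 0.011926426144972196
[ 2.05959526e-01  1.79322313e-03 -4.00216220e+00] [-0.01927266 -0.31133489  0.0041531 ] 0.012057964008175187 72.8
```

View pics/st7.png

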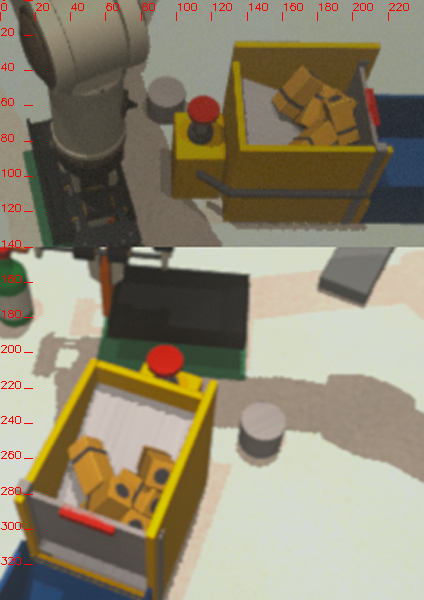

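Run:
```python
from h import *
for z in (.015,.010,.007,.005,.004,.003):
    p,q=tcp([.552,-.098,z],TY,0,1); manip.servo_line(p,q,vel=.03); f=np.mean([manip.current_force() for _ in range(5)],0)[2]
    print(z,f)
    if f>-1: break
effector.open_jaws(); manip.sleep(.2); manip.servo_line(p+[0,0,.17],vel=.15)
pl=np.array([.5223,.0711]); a=best([*pl,.24],FY+np.pi/2); manip.move_pose([*pl,.26],a); effector.close(20)
T,c=shot("side","t8"); 
im,c=shot("wrist","w8"); print(manip.current_clock(), proj([*pl,.178],c)); crop(im,0,0,640,480,"w8c")
```

```text
0.015 -2.1587523395841766
0.01 -2.327336165592781
0.007 -3.0714482651522
0.005 -2.4958874211673487
0.004 -2.3456517810367985
0.003 -2.9739410574332776
81.1083 [[323.7422849 246.1586975]]
```

View pics/w8c.png

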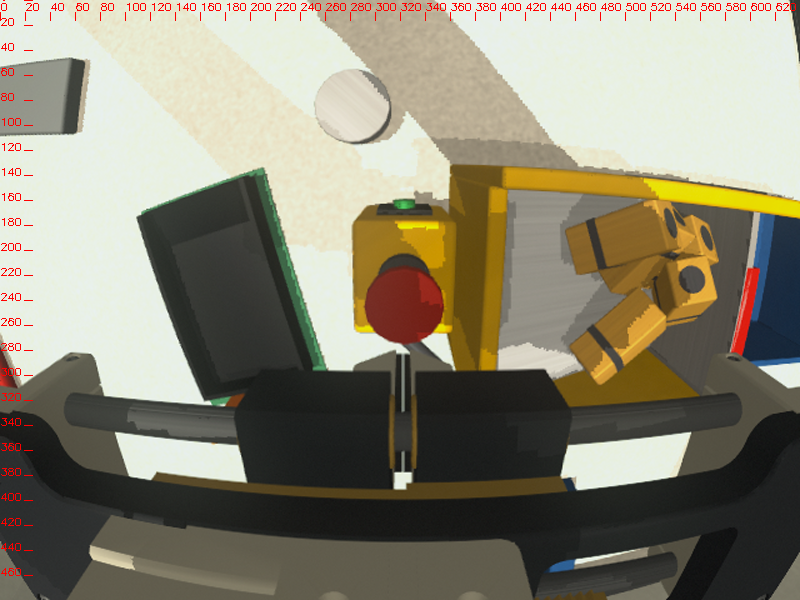

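Run:
```python
from h import *
P=onplane((323.2,242.5),cam("wrist"),.178)[:2]; print(P)
manip.servo_line([*P,.185],vel=.1)
for z in (.175,.165,.155,.150,.148,.147,.146,.145):
    manip.servo_line([*P,z],vel=.06); f=manip.current_force()[2]; print(z,round(manip.current_tool_pos()[2],4),round(f,1),flush=True)
    if f>26: break
manip.sleep(2.5)
print(manip.current_force(),manip.current_clock())
T,a=shot("side","t9");S,b=shot("scene","s9");im,_=shot("wrist","w9");o=np.hstack([S[160:310,240:540],T[180:480,180:480][150:]]);cv2.imwrite("pics/st9.png",cv2.resize(np.hstack([S[160:310,390:540],T[330:480,180:330]]),None,fx=2.6,fy=2.6))
```

```text
[0.51967084 0.0710133 ]
0.175 0.1762 10.0
0.165 0.1665 11.6
0.155 0.1569 17.1
0.15 0.1521 18.5
0.148 0.1503 18.3
0.147 0.1494 19.2
0.146 0.1484 19.5
0.145 0.1482 26.3
[-5.80924732 -2.79619344 25.71410011] 86.7083
```

View pics/st9.png

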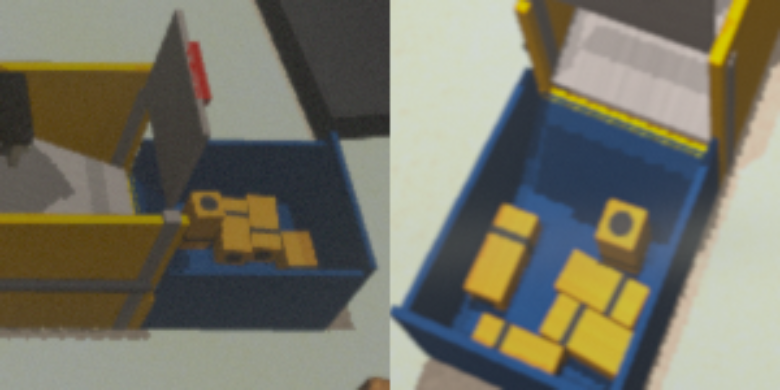

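Run:
```python
from h import *
p=manip.current_tool_pos(); manip.servo_line([p[0],p[1],.185],vel=.08); manip.servo_line([p[0],p[1],.30],vel=.2)
manip.move_pose([.5,-.35,.3],best([.5,-.35,.3],0)); manip.sleep(.5); print(manip.current_clock())
T,a=shot("side","t10");S,b=shot("scene","s10");crop(np.vstack([S[170:340,230:540],T[190:480,180:490]]),0,0,310,460,"st10")
```

```text
90.2917
```

View pics/st10.png

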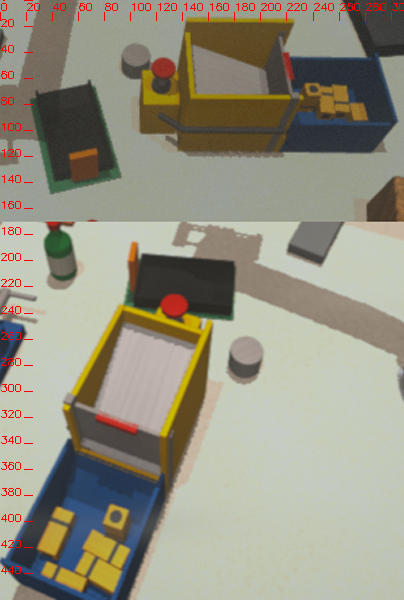

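The final view shows all five blanks in the basket, the gate shut, the plunger up, and the empty tray flat on its mat.

```bash
python3 -c "
from bench import manip
print(manip.hand_in())"
```

```text
the job is handed in; nothing more can be done
None
```

I handed the job in at about 90 s: all five blanks are in the blue basket, the plunger is back up, the empty tray stands flat on its mat, and I saw no sign that the oil bottle, screwdriver, tin or gauge case had moved (the hand-in returned no verdict).

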